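# Store a sample cup and lock the sample box

### The arm

A 6-joint arm with a two-finger parallel gripper is mounted at the origin on the work surface; the furniture and walls round the work are solid. World frame = base frame: x ahead of the robot, y to its left, z up, the work surface at z = 0. Lengths are in m, angles in rad, forces in N, time in s.
With the tool pointing down it reaches from about 0.275 to 0.85 m from the base axis. Payload 5.2 kg.
Tool frame: the origin (TCP) lies at the very end of the fingers, on their centre line; the grasp point (between the pads) lies 19 mm behind it; x points along the fingers, z is the direction in which the jaws open and shut, and the axes are right-handed (so a half turn about x gives the same grasp; the last joint's range is limited). The gripper opens to 85 mm and grips with 20 to 120 N. Pads are 22 mm wide; open, the fingers measure 114 mm over their backs; the gripper's body (76 mm by 85 mm) begins 54 mm behind the grasp point. The pads swing forward as they close: fully open they stand 13 mm farther back than shut.
Start: joints at [-1.381, 0.259, 1.535, -0, 1.348, -0.203], TCP at [0.211, -0.508, 0.231] pointing down, gripper open.
Joint ranges: [-3.14, 3.14], [-0.91, 2.08], [0.19, 2.58], [-1.22, 4.36], [0.22, 2.71], [-3.12, 3.12]. Speed limits (rad/s): [2.57, 2.57, 3.14, 3.14, 3.14, 3.14].

### API

Orientations are given as a unit quaternion [w, x, y, z].
In Python, from rig import robot, grab_frame gives the robot as it stands.
- The arm moves only by the shell command python3 -m jog 'ROWS' [FORCE]. ROWS is JSON, a list that holds one entry, the list of rows, each a list of 5 numbers: the closure, from 0 (fully open) to 1 (shut), then the shift along the tool's x, y, z in mm, then the turn about the tool's x in degrees. A call has exactly 5 rows; each row shifts and turns the commanded pose from where the row before left it, along the tool's axes as they then stand; what a row does not reach is not made up. A row lasts 1/8 s, in which the tool goes at most 62.5 mm and 10.7 degrees, less where a joint would pass 70% of its speed; a pose out of reach is approached as far as the arm can. A call with a gripper value outside its range is refused whole. The fingers move at their own pace and stop on an object; FORCE is the grip in N (left out, the last holds). Time passes only in rows, so rows that do not move let the fingers close, or fill a call up. It gives the time, the measured TCP pose, the force and the opening at its end, in the units of the state.
- robot.get_obs(): the state, without advancing time (a new reading comes with each control period).
- grab_frame(name): name is "scene" or "side" or "wrist"; returns a dict with "color" (400x640x3 uint8, red, green, blue), "intrinsics" (3x3 intrinsics, pixels), "R" (3x3) and "t" (3): a world point X has camera coordinates R X + t. Camera axes: x right, y down, z forward; pixel columns grow to the right and rows downward; lengths in m; the calibration is good to about 2 mm. A picture is of the moment at which its call begins. There is no depth.
- robot.hand_in(): hands the job in, once; it reports no verdict.
The state is a dict: "clock": time; "qpos": joint angles; "joint_velocities": joint speeds; "joint_efforts": joint torques, N m; "tool_pos": TCP position; "tcp_rot": TCP orientation; "ft_force": force on the tool from outside, world axes, zero at the start; "ft_torque": the same for the moment, N m; "gripper_width": opening from 0.0 (shut) to 1.0 (fully open).
Only numpy, scipy, OpenCV 4.12 (cv2) and the standard library are available. Lean on these libraries where they do the work, as an engineer would, in place of code of your own. Each camera call takes 0.05 s, during which the arm holds its last target. There are 200 camera calls.

### The job

Put the sample cup that stands on the bench into the open compartment of the sample box: carry it upright and set it down on the compartment's floor, do not drop it. Then push the box's sliding lid fully shut, and only then turn each of the two lever latches a quarter turn, inward behind the lid's upright lip, until it drops into its locked detent. Leave the wash bottle, timer and petri dish where they are, and let go of everything at the end.

Things in the scene. Friction and masses are not known exactly. Their poses are not given: they have to be found in the camera images.
- sample_box: Grey box, 152 mm (x) by 310 mm (y), fixed on the bench. Origin: centre of its underside; z up, +y along the box (robot's left), +x away from the robot. Its -y half holds the compartment, its +y half is a closed deck (top at z 83 mm) over which the open lid parks. Two guide rails run its whole length, 52 to 76 mm either side of the middle, tops at z 93 mm.
- compartment (a point): Centre of the compartment's floor, in the sample box, 6 mm above the bench; axes as the box. The compartment is 90 mm (x) by 140 mm (y) and 77 mm deep; walls' top at 83 mm above the bench, the guide rails beside it at 93 mm.
- lid (a joint): Sliding lid, m: 0 shut (a stop), 0.14 fully open (along the box's +y). Aluminium plate 100 x 150 x 5 mm, top at z 89 mm; an upright lip, 90 mm wide, 8 mm thick, z 84 to 115 mm, stands at its +y end and is what one pushes. Slides with 1.5 N of friction (plus 6 N per m/s), stays where left.
- lid_lip (a point): Middle of the lip's outer (+y) face, 102 mm above the bench, moves with the lid; axes as the box. With the lid shut it lies at (0, 8, 102) mm in the box frame. Push here along the box's -y to shut the lid.
- latch_far (a joint): Quarter-turn latch on the far (+x) rail, rad: 0 unlocked (lever along the box's +y), pi/2 locked (lever to the box's -x, behind the lip's outer face); locks counter-clockwise from above. From 0.7 rad a rib lifts the sprung lever 3 mm (top at 1.12 rad); past about 1.25 it drops by itself to 1.55 or more and is held (stop at pi/2). About 3 N at the lever's end. Locked too early, it blocks the lid.
- lever_far (a point): Point on the far lever, 42 mm from the pivot axis, half-way up, moves with it; its y axis points from pivot to tip. Dark steel lever 14 mm wide, 13 mm high, 52 mm from pivot to round tip; underside 97 mm above the bench (up to 3 mm more during the turn). Hub up to 29 mm wide, 16 mm high.
- pivot_far (a point): Fixed point on the far latch's pivot axis, at (64, 16.5, 103.5) mm in the box frame; axes as the box.
- latch_near (a joint): The same latch, mirrored, on the near (-x) rail, rad: 0 unlocked (lever points along the box's +y), pi/2 locked (lever points to the box's +x, behind the lip). Seen from above it turns clockwise to lock. Same detent and forces.
- lever_near (a point): Point on the near latch's lever, 42 mm from its pivot axis; sizes and axes as for the far one.
- pivot_near (a point): Fixed point on the near latch's pivot axis, at (-64, 16.5, 103.5) mm in the box frame; axes as the box.
- cup_mid (a point): Centre of the sample cup, half-way up (35 mm above its underside); z along its axis. White round cup, 70 mm high, body 52 mm wide at the rim, narrower below, with a white cap 58 mm wide on its top 12 mm; about 55 g. It stands upright on the bench at the robot's right, beside the box.
- bottle_mid (a point): Middle of the wash bottle's body (65 mm wide, 205 mm high with its bent spout), 70 mm above the bench. Not to be moved.
- timer_mid (a point): Centre of a small timer lying flat, 66 x 64 x 19 mm. Not to be moved.
- dish_mid (a point): Centre of a round petri dish, 60 mm wide, 14 mm high. Not to be moved.
Not all that is in view belongs to the job. Several things look just like the part that bears cup_mid: the one meant starts farthest from the robot's base.

How it is judged:
By the outcome, as a careful person would: the job done as asked, in the order asked, and still so for the second after the job is handed in, with the robot touching nothing.
It also fails if it takes over 61 s, if anything falls off the work surface, if the arm or the gripper's body presses on something with over 40 N, if the wrist force passes 120 N, or if a joint passes its speed limit or range.

## Working session

There is one attempt and no reset: what is moved stays moved. The work goes in short steps, Python scripts to look and compute and a shell command to move; the robot and the scene stay as the last step left them, time stands still between calls to the robot, and variables do not carry over. Pictures are saved under pics/ and viewed, about 8 in all and at most 12, crops included, and the job is handed in when it is done.

```bash
mkdir -p pics; ls; cat > h.py <<'E'
import numpy as np, cv2
from rig import robot, grab_frame
def ray(f,u,v,z):
    K=np.array(f["intrinsics"]);R=np.array(f["R"]);t=np.array(f["t"])
    d=R.T@np.linalg.inv(K)@np.array([u,v,1.]);c=-R.T@t
    return c+d*(z-c[2])/d[2]
def proj(f,X):
    p=np.array(f["intrinsics"])@(np.array(f["R"])@np.array(X)+np.array(f["t"]));return p[:2]/p[2]
def snap(cam,name):
    f=grab_frame(cam);cv2.imwrite(f"pics/{name}.png",f["color"][:,:,::-1]);np.save(f"pics/{name}.npy",f,allow_pickle=True);return f
def load(name): return np.load(f"pics/{name}.npy",allow_pickle=True).item()
E
python3 - <<'E'
from h import *
o=robot.get_obs();print(o)
for c in ("scene","side","wrist"):
    f=snap(c,c+"0");print(c,(-np.array(f["R"]).T@f["t"]).round(3))
a=[cv2.imread(f"pics/{c}0.png") for c in("scene","side")]
E
```

```text
pics
{'clock': 0.0, 'qpos': array([-1.38080950e+00,  2.59396439e-01,  1.53611195e+00,  1.60581592e-05,
        1.34800931e+00, -2.02808824e-01]), 'joint_velocities': array([ 1.15839719e-03, -1.03153810e-03, -4.64161341e-04,  1.65676110e-03,
       -4.52682397e-04,  2.55924046e-05]), 'joint_efforts': array([ 5.37362012e-04, -4.46025109e+01, -2.90568334e+01, -3.78853920e-04,
        1.16206444e-02, -1.64051028e-05]), 'tool_pos': array([ 0.2104427 , -0.50755972,  0.23043436]), 'tcp_rot': array([ 0.58748157,  0.39330818,  0.58843002, -0.39233173]), 'ft_force': array([-0.79957877, -0.76457643,  0.13532969]), 'ft_torque': array([ 0.02779927, -0.0353399 , -0.02337967]), 'gripper_width': 1.000044702697764}
scene [0.081 0.608 0.842]
side [0.296 0.917 0.514]
wrist [ 0.276 -0.48   0.374]
```

View pics/scene0.png

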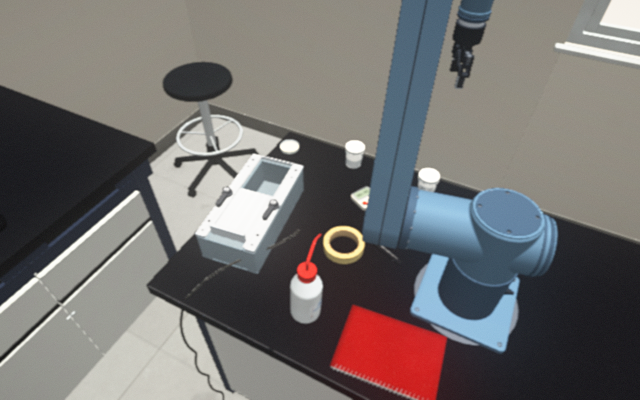

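View pics/side0.png

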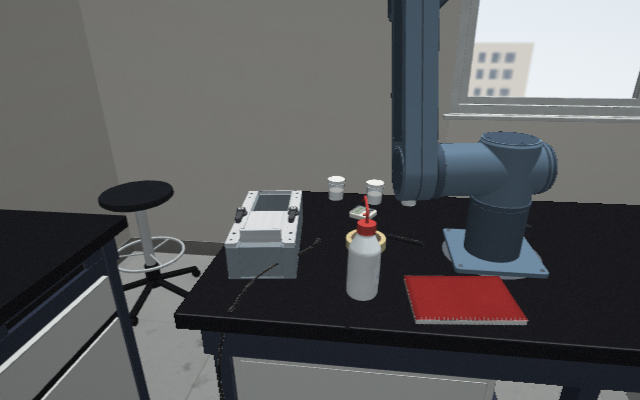

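Scene: box around (250,210) with lid partly open and levers at (222,195) and (271,208). Cup candidates at (355,153) and (428,180), wash bottle at (306,295). Side: cups at (336,188), (375,190) and (409,200).

```bash
python3 - <<'E'
from h import *
s=load("scene0");d=load("side0")
for n,u,v,z in [("cupA top",355,144,.07),("cupB top",429,173,.07),("dish",289,146,.014),("timer",362,197,.019)]: print(n,ray(s,u,v,z).round(3))
for n,u,v,z in [("1",336.5,179.5,.07),("2",375,183,.07),("3",409,194,.07)]: print(n,ray(d,u,v,z).round(3))
a=cv2.resize(cv2.imread("pics/scene0.png")[125:285,180:340],None,fx=3.75,fy=3.75,interpolation=cv2.INTER_CUBIC)
cv2.imwrite("pics/boxcrop.png",a)
E
```

```text
cupA top [ 0.421 -0.319  0.07 ]
cupB top [ 0.187 -0.296  0.07 ]
dish [ 0.628 -0.279  0.014]
timer [ 0.332 -0.171  0.019]
1 [ 0.413 -0.297  0.07 ]
2 [ 0.29  -0.279  0.07 ]
3 [ 0.19  -0.197  0.07 ]
```

View pics/boxcrop.png

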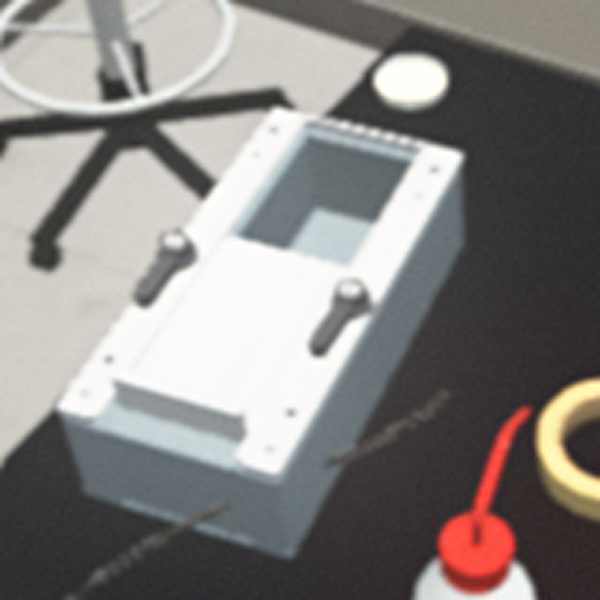

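View pics/wrist0.png

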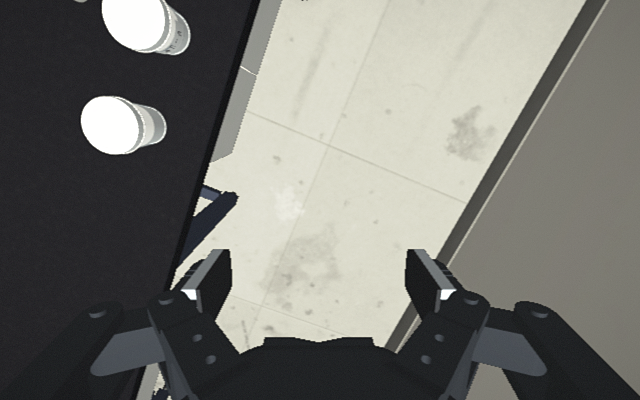

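Crop: box top corners at crop (277,108), (465,153), (60,410), (280,478). The lid looks nearly fully open and both levers point along +y. Wrist: two cup tops at (137,15) and (112,125). Cup A, at about (0.42,-0.31), is the farthest from the base, so it is the target.

```bash
python3 - <<'E'
from h import *
s=load("scene0")
c=np.array([ray(s,180+u/3.75,125+v/3.75,.093)[:2] for u,v in [(277,108),(465,153),(60,410),(280,478)]])
print(c.round(3)); ctr=c.mean(0)
y=(c[2]+c[3]-c[0]-c[1]);L=np.linalg.norm(y)/2;y/=np.linalg.norm(y)
x=(c[0]+c[2]-c[1]-c[3]);print(ctr,L,np.linalg.norm(x)/2,"yaw y",np.degrees(np.arctan2(-y[0],y[1])),"yaw x",np.degrees(np.arctan2(x[1],x[0])))
w=load("wrist0")
for u,v in [(137,15),(112,125)]: print(ray(w,u,v,.07).round(3))
# cup two-view triangulation
d=load("side0")
C=lambda f:-np.array(f["R"]).T@f["t"]
a,b=C(s),C(d);da=ray(s,355,144,.07)-a;db=ray(d,336.5,179.5,.07)-b
k=np.linalg.lstsq(np.c_[da,-db],b-a,rcond=None)[0];print(a+k[0]*da,b+k[1]*db)
for n,u,v,z in [("lip top near",180+245/3.75,125+412/3.75,.115),("lip top far",180+117/3.75,125+380/3.75,.115),("hubfar",180+175/3.75,125+240/3.75,.113),("hubnear",180+352/3.75,125+290/3.75,.113)]:print(n,ray(s,u,v,z).round(3))
E
```

```text
[[ 0.646 -0.118]
 [ 0.497 -0.139]
 [ 0.605  0.19 ]
 [ 0.455  0.171]]
[0.55084436 0.02612431] 0.3115994788256018 0.15085354695846742 yaw y 7.61587394018286 yaw x 7.4340421091453175
[ 0.293 -0.293  0.07 ]
[ 0.187 -0.292  0.07 ]
[ 0.42375458 -0.32606278  0.06393551] [ 0.41620974 -0.32519751  0.05957314]
lip top near [0.49  0.152 0.115]
lip top far [0.574 0.167 0.115]
hubfar [0.616 0.049 0.113]
hubnear [0.487 0.034 0.113]
```

```bash
cat >> h.py <<'E'
from scipy.spatial.transform import Rotation as Ro
def Rt(o=None):
    o=o or robot.get_obs();q=o["tcp_rot"];return Ro.from_quat([q[1],q[2],q[3],q[0]]).as_matrix()
def go(p,zdir=None):
    o=robot.get_obs();R=Rt(o);print("t",o["clock"],"tcp",o["tool_pos"].round(4),"F",o["ft_force"].round(1),"w",round(o["gripper_width"],3),"tilt",R[2,0].round(4))
    print("shift tool mm",(R.T@(np.array(p)-o["tool_pos"])*1000).round(1), "zdir",np.degrees(np.arctan2(R[1,2],R[0,2])).round(2))
B=np.array([.551,.026]);YAW=np.radians(7.5)
def box(x,y,z):
    c,s=np.cos(YAW),np.sin(YAW);return np.array([B[0]+c*x-s*y,B[1]+s*x+c*y,z])
E
python3 -m jog '[[[0,0,53.6,-19.6,0],[0,0,53.6,-19.6,0],[0,0,53.6,-19.6,0],[0,0,53.6,-19.6,0],[0,0,53.6,-19.6,0]]]' 25
python3 -m jog '[[[0,0,0,0,7.5],[0,0,0,0,7.5],[0,0,0,0,0],[0,0,0,0,0],[0,0,0,0,0]]]'
python3 - <<'E'
from h import *
snap("wrist","wrist1");go([.42,-.315,.23])
E
```

```text
clock: 0.78
tool_pos: [0.4217, -0.3135, 0.2312]
tcp_rot: [0.588, 0.393, 0.588, -0.393]
ft_force: [1.0, -0.5, 0.0]
gripper_width: 0.999
clock: 1.4
tool_pos: [0.4204, -0.3152, 0.2313]
tcp_rot: [0.532, 0.466, 0.532, -0.466]
ft_force: [0.4, 0.5, -1.1]
gripper_width: 1.001
t 1.45 tcp [ 0.4205 -0.3152  0.2313] F [-0.1 -0.2  0.5] w 0.999 tilt -1.0
shift tool mm [ 1.3 -0.4 -0.2] zdir -82.46
```

View pics/wrist1.png

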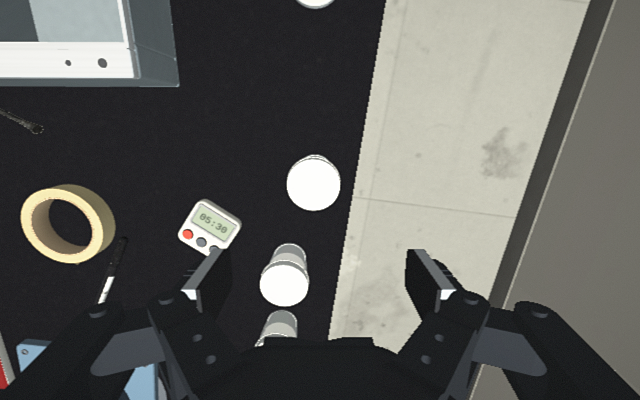

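Wrist view: target cup's cap at (313,184), two other cups nearer the base at (285,283) and (280,325), and the box's corner at upper left.

```bash
python3 - <<'E'
from h import *
w=load("wrist1");g=cv2.cvtColor(w["color"],cv2.COLOR_RGB2GRAY)
m=(g>225).astype(np.uint8);m[:,345:]=0;m[:150]=0;m[215:]=0
n,l,st,ce=cv2.connectedComponentsWithStats(m);i=1+st[1:,4].argmax()
(u,v),r=cv2.minEnclosingCircle(np.argwhere(l==i)[:,::-1].astype(np.float32));print(u,v,r,ce[i],st[i])
p=ray(w,u,v,.07);print("cup",p.round(4),"diam",2*np.linalg.norm(ray(w,u+r,v,.07)-p))
print(ray(w,285,283,.07).round(3))
print("box corner near -y (z.093)",ray(w,131,76,.093).round(4), "expected",box(-76,-155,93)) if 0 else print(ray(w,135,76,.093).round(4),box(-.076,-.155,.093))
go([p[0],p[1],.022])
E
```

```text
313.0 184.0833282470703 26.460893630981445 [313.00800377 184.40583804] [ 287  159   53   51 2124]
cup [ 0.4186 -0.309   0.07  ] diam 0.056418331530050304
[ 0.295 -0.291  0.07 ]
[ 0.5014 -0.139   0.093 ] [ 0.49588175 -0.13759394  0.093     ]
t 1.45 tcp [ 0.4205 -0.3152  0.2313] F [-0.1 -0.2  0.5] w 0.999 tilt -1.0
shift tool mm [209.3  -1.   -6.4] zdir -82.46
```

```bash
python3 -m jog '[[[0,40,-1,-6.4,0],[0,45,0,0,0],[0,45,0,0,0],[0,45,0,0,0],[0,33,0,0,0]]]' 25
python3 -m jog '[[[1,0,0,0,0],[1,0,0,0,0],[1,0,0,0,0],[1,0,0,0,0],[1,0,0,0,0]]]' 25
python3 -m jog '[[[1,0,0,0,0],[1,0,0,0,0],[1,-20,0,0,0],[1,-40,0,0,0],[1,-40,0,0,0]]]' 25
python3 - <<'E'
from h import *
snap("wrist","wrist2");snap("side","side2");go(box(0,-.073,.21))
E
```

```text
clock: 2.08
tool_pos: [0.4182, -0.3084, 0.0215]
tcp_rot: [0.531, 0.466, 0.532, -0.466]
ft_force: [0.6, 0.0, 1.0]
gripper_width: 0.996
clock: 2.7
tool_pos: [0.4191, -0.3091, 0.024]
tcp_rot: [0.532, 0.466, 0.531, -0.466]
ft_force: [-0.6, -0.1, 1.3]
gripper_width: 0.658
clock: 3.32
tool_pos: [0.4184, -0.3083, 0.1238]
tcp_rot: [0.531, 0.466, 0.532, -0.466]
ft_force: [0.6, -0.6, 0.2]
gripper_width: 0.657
t 3.425 tcp [ 0.4208 -0.3109  0.1274] F [ 0.5 -1.   0.2] w 0.659 tilt -1.0
shift tool mm [ -83.4  173.5 -243.4] zdir -82.48
```

```bash
python3 - <<'E'
import cv2,numpy as np
a=cv2.imread("pics/wrist2.png")[100:400,160:480]
b=cv2.resize(cv2.imread("pics/side2.png")[80:230,260:420],None,fx=2,fy=2,interpolation=cv2.INTER_CUBIC)
cv2.imwrite("pics/c2.png",np.hstack([a,b]))
E
```

```text
(no output)
```

View pics/c2.png

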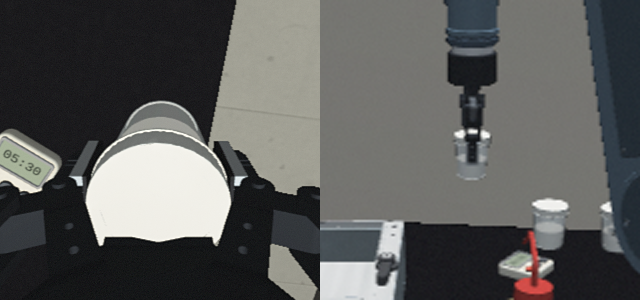

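Cup is held upright between the fingers, pads mostly on the body and touching the cap. Now over the box.

```bash
python3 -m jog '[[[1,-43,10,-14,0],[1,-40,25,-35,0],[1,0,30,-42,0],[1,0,30,-42,0],[1,0,30,-42,0]]]' 25
python3 -m jog '[[[1,0,30,-42,0],[1,0,18.5,-26.4,0],[1,0,0,0,0],[1,0,0,0,0],[1,0,0,0,0]]]' 25
python3 - <<'E'
from h import *
snap("wrist","wrist3");snap("scene","scene3");go(box(0,-.073,.21))
E
```

```text
clock: 4.05
tool_pos: [0.52, -0.1173, 0.2053]
tcp_rot: [0.531, 0.466, 0.532, -0.466]
ft_force: [0.9, -0.9, -0.0]
gripper_width: 0.658
clock: 4.68
tool_pos: [0.5585, -0.0459, 0.2059]
tcp_rot: [0.531, 0.466, 0.532, -0.467]
ft_force: [-1.1, 0.2, -0.1]
gripper_width: 0.659
t 4.775 tcp [ 0.5587 -0.0459  0.2063] F [-0.  -0.1 -0.2] w 0.657 tilt -1.0
shift tool mm [-3.7  1.8  0.7] zdir -82.59
```

View pics/wrist3.png

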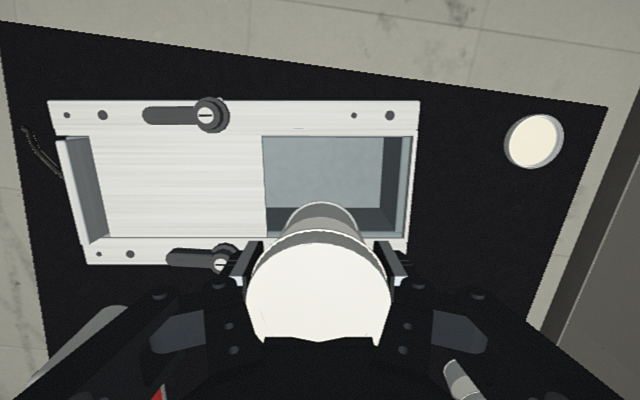

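Wrist view: box top clearly seen. Far corners at (419,101) and (48,101), near +y corner at (88,264), far pivot cap at (205,115). Compartment spans columns 264 to 408.

```bash
python3 - <<'E'
from h import *
w=load("wrist3");g=cv2.cvtColor(w["color"],cv2.COLOR_RGB2GRAY).astype(float)
def edge(line): return np.abs(np.diff(line)).argmax()
# subpixel-ish edges
top=[(u,85+edge(g[85:110,u])+.5) for u in (80,140,260,300,340,400)]
lft=edge(g[115,35:60])+35.5; rgt=edge(g[115,405:430])+405.5
bot=[(u,255+edge(g[255:275,u])+.5) for u in (100,120,150)]
print(top,lft,rgt,bot)
P=[ray(w,u,v,.093)[:2] for u,v in top];Q=[ray(w,u,v,.093)[:2] for u,v in bot]
l=cv2.fitLine(np.array(P,np.float32),cv2.DIST_L2,0,.01,.01).ravel();d=l[:2]*np.sign(l[1]);yaw=np.arctan2(-d[0],d[1]);print("yaw",np.degrees(yaw))
n=np.array([np.cos(yaw),np.sin(yaw)])
xf=np.mean(P,0)@n;xn=np.mean(Q,0)@n;print("width",xf-xn)
e1=ray(w,lft,115,.093)[:2]@d;e2=ray(w,rgt,115,.093)[:2]@d;print("len",e1-e2)
c=n*(xf-.076)+d*(e1+e2)/2;c2=n*(xn+.076)+d*(e1+e2)/2;print(c,c2)
for nm,u,v,z in [("pivfar",205,115,.113),("comp-y",408,190,.083),("hubnear",222,263,.113),("lidedge",264,190,.089),("lipout top",60,190,.115)]:
    q=ray(w,u,v,z)[:2]-c; print(nm,(q@n).round(4),(q@d).round(4))
E
```

```text
[(80, np.float64(100.5)), (140, np.float64(100.5)), (260, np.float64(100.5)), (300, np.float64(100.5)), (340, np.float64(100.5)), (400, np.float64(100.5))] 49.5 418.5 [(100, np.float64(263.5)), (120, np.float64(263.5)), (150, np.float64(263.5))]
yaw 7.374075
width 0.1505365464285514
len 0.30994527941905026
[0.55478529 0.02586766] [0.55623664 0.02605549]
pivfar 0.0646 0.0169
comp-y -0.0032 -0.155
hubnear -0.063 0.0155
lidedge -0.0016 -0.0211
lipout top 0.0051 0.1423
```

```bash
sed -i 's/^B=.*/B=np.array([.5552,.026]);YAW=np.radians(7.4)/' h.py
python3 - <<'E'
from h import *
go(box(0,-.080,.034))
E
```

```text
t 4.775 tcp [ 0.5587 -0.0459  0.2063] F [-0.  -0.1 -0.2] w 0.657 tilt -1.0
shift tool mm [172.3   5.8   8.3] zdir -82.59
```

```bash
python3 -m jog '[[[1,20,5.8,8.3,0],[1,40,0,0,0],[1,40,0,0,0],[1,40,0,0,0],[1,27,0,0,0]]]' 25
python3 -m jog '[[[1,5,0,0,0],[1,0,0,0,0],[1,0,0,0,0],[1,0,0,0,0],[1,0,0,0,0]]]' 25
python3 - <<'E'
from h import *
go(box(0,-.080,.030));snap("wrist","wrist4")
E
```

```text
clock: 5.4
tool_pos: [0.5648, -0.0529, 0.0376]
tcp_rot: [0.531, 0.466, 0.532, -0.467]
ft_force: [-0.0, -2.2, 17.5]
gripper_width: 0.658
clock: 6.02
tool_pos: [0.5661, -0.0523, 0.0349]
tcp_rot: [0.532, 0.466, 0.531, -0.466]
ft_force: [0.4, -0.3, -0.7]
gripper_width: 0.663
t 6.025 tcp [ 0.5661 -0.0523  0.0349] F [ 0.4 -0.3 -0.7] w 0.663 tilt -1.0
shift tool mm [ 4.9 -0.8  0.9] zdir -82.49
```

View pics/wrist4.png

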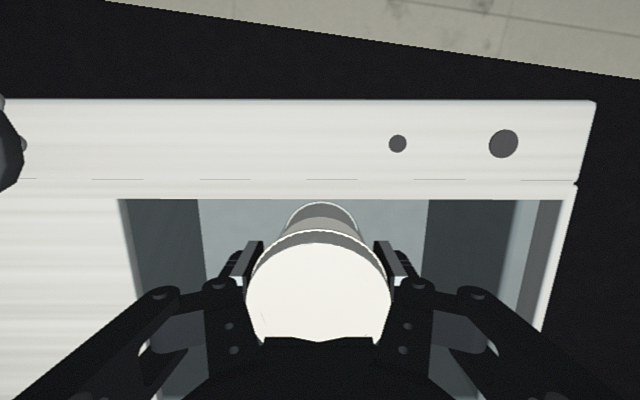

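Cup is inside the compartment and centred, with its grip unchanged. Lowering gently.

```bash
python3 -m jog '[[[1,1,0,0,0],[1,1,0,0,0],[1,1,0,0,0],[1,0,0,0,0],[1,0,0,0,0]]]' 25
python3 -m jog '[[[1,1,0,0,0],[1,0,0,0,0],[1,1,0,0,0],[1,0,0,0,0],[1,0,0,0,0]]]' 25
```

```text
clock: 6.7
tool_pos: [0.5659, -0.0523, 0.0313]
tcp_rot: [0.532, 0.466, 0.532, -0.466]
ft_force: [0.2, -0.3, 0.6]
gripper_width: 0.659
clock: 7.32
tool_pos: [0.5663, -0.0523, 0.03]
tcp_rot: [0.532, 0.466, 0.531, -0.466]
ft_force: [-0.0, 0.5, 6.0]
gripper_width: 0.656
```

```bash
python3 -m jog '[[[0.27,0,0,0,0],[0.2,0,0,0,0],[0.2,0,0,0,0],[0.2,0,0,0,0],[0.2,0,0,0,0]]]' 25
python3 -m jog '[[[0.2,-10,0,0,0],[0.2,-25,0,0,0],[0.2,-45,0,0,0],[0.2,-50,0,0,0],[0.2,-50,0,0,0]]]'
python3 - <<'E'
from h import *
snap("wrist","wrist5")
C=box(0,0,0)
go(box(0,.175,.21))
E
```

```text
clock: 7.95
tool_pos: [0.5658, -0.0523, 0.0292]
tcp_rot: [0.532, 0.466, 0.532, -0.466]
ft_force: [-0.2, -1.6, -1.1]
gripper_width: 0.8
clock: 8.57
tool_pos: [0.5654, -0.0518, 0.2116]
tcp_rot: [0.532, 0.466, 0.532, -0.466]
ft_force: [0.4, -0.1, 0.5]
gripper_width: 0.801
t 8.625 tcp [ 0.5688 -0.0526  0.2192] F [2.6 0.5 4.8] w 0.798 tilt -0.9999
shift tool mm [   8.    -2.8 -254.8] zdir -82.46
```

View pics/wrist5.png

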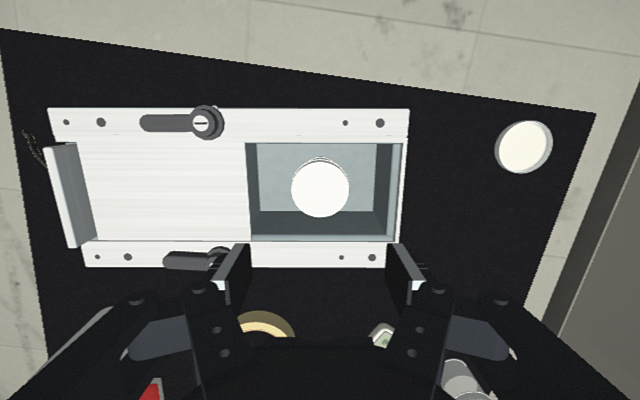

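Cup stands upright in the compartment (cap at (320,188)), gripper clear. Now close the fingers and go behind the lip.

```bash
python3 -m jog '[[[1,0,-0.6,-53,0],[1,0,-0.6,-53,0],[1,0,-0.6,-53,0],[1,0,-0.6,-53,0],[1,0,-0.4,-53,0]]]'
python3 -m jog '[[[1,30,0,0,0],[1,40,0,0,0],[1,30,0,0,0],[1,5,0,0,0],[1,0,0,0,0]]]'
python3 - <<'E'
from h import *
go(box(0,.03,.100))
E
```

```text
clock: 9.25
tool_pos: [0.5277, 0.212, 0.2099]
tcp_rot: [0.532, 0.466, 0.532, -0.466]
ft_force: [0.5, 0.5, 0.3]
gripper_width: -0.002
clock: 9.88
tool_pos: [0.5288, 0.2103, 0.1051]
tcp_rot: [0.532, 0.466, 0.532, -0.466]
ft_force: [0.6, 0.2, -0.3]
gripper_width: -0.003
t 9.875 tcp [0.5288 0.2103 0.1051] F [ 0.6  0.2 -0.3] w -0.003 tilt -1.0
shift tool mm [  5.1   2.2 156.1] zdir -82.49
```

```bash
python3 -m jog '[[[1,4,1,15,0],[1,0,1,20,0],[1,0,0,25,0],[1,0,0,25,0],[1,0,0,25,0]]]'
python3 -m jog '[[[1,0,0,20,0],[1,0,0,14,0],[1,0,0,8,0],[1,0,0,4,0],[1,0,0,0,0]]]'
python3 - <<'E'
from h import *
go(box(0,.0225,.100))
E
```

```text
clock: 10.5
tool_pos: [0.5452, 0.0996, 0.1011]
tcp_rot: [0.532, 0.467, 0.531, -0.466]
ft_force: [-0.2, 2.4, 1.1]
gripper_width: 0.0
clock: 11.12
tool_pos: [0.5508, 0.0555, 0.1002]
tcp_rot: [0.532, 0.466, 0.532, -0.466]
ft_force: [-0.6, 0.2, -0.3]
gripper_width: -0.002
t 11.125 tcp [0.5508 0.0555 0.1002] F [-0.6  0.2 -0.3] w -0.002 tilt -1.0
shift tool mm [0.2 0.5 7.3] zdir -82.48
```

```bash
python3 -m jog '[[[1,0,0,3,0],[1,0,0,2,0],[1,0,0,1.5,0],[1,0,0,1,0],[1,0,0,0,0]]]'
python3 -m jog '[[[1,0,0,1,0],[1,0,0,1,0],[1,0,0,1,0],[1,0,0,0,0],[1,0,0,0,0]]]'
python3 - <<'E'
from h import *
go(box(0,.0225,.100))
E
```

```text
clock: 11.75
tool_pos: [0.5517, 0.0482, 0.1002]
tcp_rot: [0.532, 0.466, 0.532, -0.466]
ft_force: [-0.7, 0.7, -1.5]
gripper_width: -0.001
clock: 12.38
tool_pos: [0.552, 0.0459, 0.1002]
tcp_rot: [0.531, 0.466, 0.532, -0.466]
ft_force: [-0.9, 5.0, -0.7]
gripper_width: -0.002
t 12.375 tcp [0.552  0.0459 0.1002] F [-0.9  5.  -0.7] w -0.002 tilt -1.0
shift tool mm [ 0.2  0.7 -2.4] zdir -82.49
```

```bash
python3 -m jog '[[[1,0,0,1,0],[1,0,0,1,0],[1,0,0,1,0],[1,0,0,0,0],[1,0,0,0,0]]]'
python3 - <<'E'
from h import *
go(box(0,.08,.14))
E
```

```text
clock: 13.0
tool_pos: [0.552, 0.0456, 0.1002]
tcp_rot: [0.53, 0.467, 0.533, -0.465]
ft_force: [-0.8, 15.0, 1.1]
gripper_width: -0.0
t 13.0 tcp [0.552  0.0456 0.1002] F [-0.8 15.   1.1] w -0.0 tilt -1.0
shift tool mm [-39.4   0.8 -60.4] zdir -82.5
```

Lid is against its stop: force rises to 15 N with no motion. Working out the latch arcs and the bottle clearance.

```bash
python3 -m jog '[[[1,0,0,-10,0],[1,-35,0,0,0],[1,0,49,-12,0],[1,0,49,-13,0],[1,0,0,0,0]]]'
python3 - <<'E'
from h import *
o=robot.get_obs()
def inbox(p): 
    d=np.array(p[:2])-B;c,s=np.cos(YAW),np.sin(YAW);return np.array([c*d[0]+s*d[1],-s*d[0]+c*d[1],p[2]])*1000
print("tcp box",inbox(o["tool_pos"]).round(1),o["tool_pos"])
pr=None
for t in (0,.2,.4,.6,.8,1.0,1.2,1.35,1.45):
    h=11*np.cos(t)+11.5*np.sin(t)+7
    p=np.array([64-38*np.sin(t)+h*np.cos(t),16.5+38*np.cos(t)+h*np.sin(t)])
    print(t,p.round(1),"d tool y,z",None if pr is None else np.array([p[0]-pr[0],-(p[1]-pr[1])]).round(1));pr=p
s=load("scene0");d=load("side0")
print("bottle cap",ray(s,307,270,.15).round(3),ray(d,367,228,.15).round(3),inbox(ray(s,307,270,.15)),"spout tip",inbox(ray(s,320,236,.205)))
snap("scene","scene6")
E
```

```text
clock: 13.62
tool_pos: [0.6481, 0.0901, 0.1349]
tcp_rot: [0.533, 0.466, 0.531, -0.466]
ft_force: [0.1, 0.3, 0.2]
gripper_width: -0.002
tcp box [100.4  51.6 134.9] [0.64809952 0.0901141  0.13493223]
0 [82.  54.5] d tool y,z None
0.2 [76.1 57.7] d tool y,z [-5.9 -3.2]
0.4 [69.1 59.9] d tool y,z [-7.  -2.2]
0.6 [61.2 60.6] d tool y,z [-7.9 -0.7]
0.8 [52.7 59.4] d tool y,z [-8.5  1.2]
1.0 [44.2 56.1] d tool y,z [-8.5  3.3]
1.2 [36.4 50.5] d tool y,z [-7.8  5.6]
1.35 [31.4 45. ] d tool y,z [-5.   5.5]
1.45 [28.7 40.7] d tool y,z [-2.8  4.3]
bottle cap [0.31  0.193 0.15 ] [0.304 0.196 0.15 ] [-221.51888061  197.18586035  150.        ] spout tip [-231.13904623  148.19192458  205.        ]
```

```bash
python3 -m jog '[[[1,20,0,0,0],[1,16.5,0,0,0],[1,0,-10,-1.5,0],[1,0,-8.4,-1.4,0],[1,0,-5.9,-3.2,0]]]'
python3 -m jog '[[[1,0,-7,-2.2,0],[1,0,-7.9,-0.7,0],[1,0,-8.5,1.2,0],[1,0,-8.5,3.3,0],[1,0,0,0,0]]]'
python3 - <<'E'
from h import *
d=robot.get_obs()["tool_pos"];go(box(.0442,.0561,.0983))
snap("wrist","wrist7")
E
```

```text
clock: 14.3
tool_pos: [0.6201, 0.0925, 0.0999]
tcp_rot: [0.532, 0.467, 0.531, -0.466]
ft_force: [1.1, -0.4, -0.4]
gripper_width: 0.0
clock: 14.92
tool_pos: [0.5878, 0.0866, 0.0989]
tcp_rot: [0.531, 0.466, 0.532, -0.467]
ft_force: [-0.3, 0.1, -0.2]
gripper_width: -0.0
t 14.925 tcp [0.5878 0.0866 0.0989] F [-0.3  0.1 -0.2] w -0.0 tilt -1.0
shift tool mm [ 0.5  4.  -0.2] zdir -82.51
```

View pics/wrist7.png

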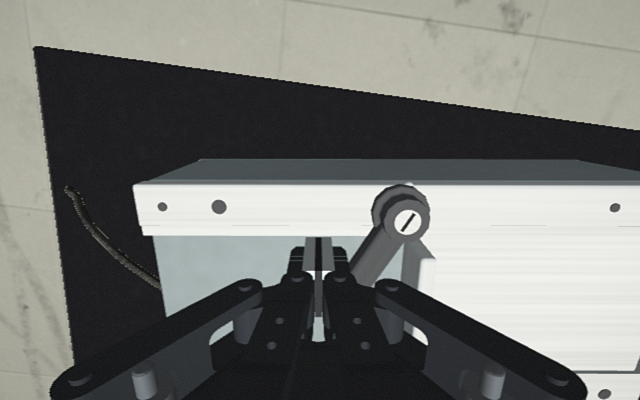

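Lever is at about 1 rad with the finger beside it. Continuing the arc.

```bash
python3 -m jog '[[[1,0,-4,5.6,0],[1,0,-5,5.5,0],[1,0,-2.8,4.3,0],[1,0,0,0,0],[1,0,0,0,0]]]'
python3 - <<'E'
from h import *
go(box(.0287,.0407,.0983))
snap("wrist","wrist8")
E
```

```text
clock: 15.6
tool_pos: [0.5792, 0.07, 0.0988]
tcp_rot: [0.532, 0.466, 0.532, -0.466]
ft_force: [-0.2, -0.6, 0.8]
gripper_width: 0.003
t 15.6 tcp [0.5792 0.07   0.0988] F [-0.2 -0.6  0.8] w 0.003 tilt -1.0
shift tool mm [ 0.5 -0.8 -0.2] zdir -82.51
```

View pics/wrist8.png

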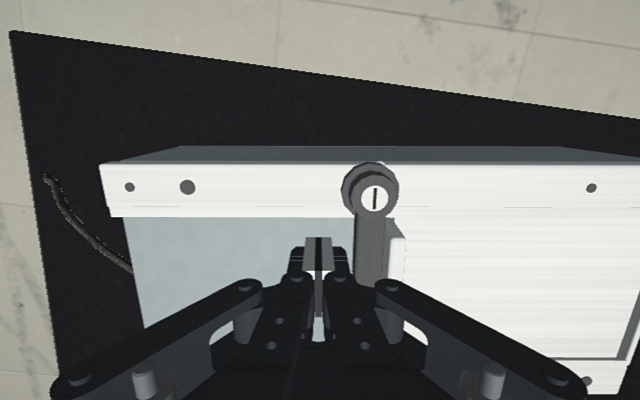

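Far lever is perpendicular to the rail and has dropped away from the finger. Now the near latch, mirrored.

```bash
python3 -m jog '[[[1,0,0,-10,0],[1,-37,0,0,0],[1,0,-60,-2,0],[1,0,-60,-2,0],[1,0,-8,0,0]]]'
python3 -m jog '[[[1,0,0,0,0],[1,20,0,0,0],[1,16.5,0,0,0],[1,0,0,0,0],[1,0,0,0,0]]]'
python3 - <<'E'
from h import *
go(box(-.082,.0545,.0983))
E
```

```text
clock: 16.27
tool_pos: [0.4453, 0.0683, 0.1351]
tcp_rot: [0.53, 0.465, 0.533, -0.467]
ft_force: [0.5, -0.6, 1.0]
gripper_width: 0.001
clock: 16.9
tool_pos: [0.4519, 0.0673, 0.0998]
tcp_rot: [0.532, 0.466, 0.531, -0.466]
ft_force: [-0.4, 0.4, 0.5]
gripper_width: 0.002
t 16.9 tcp [0.4519 0.0673 0.0998] F [-0.4  0.4  0.5] w 0.002 tilt -1.0
shift tool mm [ 1.5 15.1 -0.2] zdir -82.49
```

```bash
python3 -m jog '[[[1,1,9,0,0],[1,0,6,0,0],[1,0,5.9,-3.2,0],[1,0,7,-2.2,0],[1,0,7.9,-0.7,0]]]'
python3 -m jog '[[[1,0,8.5,1.2,0],[1,0,8.5,3.3,0],[1,0,7.8,5.6,0],[1,0,5,5.5,0],[1,0,2.8,4.3,0]]]'
python3 -m jog '[[[1,0,0,0,0],[1,0,0,0,0],[1,0,0,0,0],[1,0,0,0,0],[1,0,0,0,0]]]'
python3 - <<'E'
from h import *
go(box(-.0287,.0407,.0983))
E
```

```text
clock: 17.52
tool_pos: [0.4853, 0.0783, 0.0982]
tcp_rot: [0.532, 0.466, 0.532, -0.466]
ft_force: [-1.2, 0.0, -0.4]
gripper_width: -0.003
clock: 18.15
tool_pos: [0.5212, 0.0619, 0.0985]
tcp_rot: [0.532, 0.467, 0.531, -0.466]
ft_force: [0.5, -0.7, 0.4]
gripper_width: 0.002
clock: 18.77
tool_pos: [0.52, 0.0626, 0.0984]
tcp_rot: [0.532, 0.466, 0.532, -0.466]
ft_force: [-0.4, 0.4, -0.6]
gripper_width: 0.0
t 18.775 tcp [0.52   0.0626 0.0984] F [-0.4  0.4 -0.6] w 0.0 tilt -1.0
shift tool mm [0.1 1.5 0.1] zdir -82.48
```

```bash
python3 -m jog '[[[1,0,0,-15,0],[1,-40,0,0,0],[1,-50,-20,10,0],[1,-30,-40,5,0],[1,0,-40,0,0]]]'
python3 -m jog '[[[1,0,0,0,0],[1,0,0,0,0],[1,0,0,0,0],[1,0,0,0,0],[1,0,0,0,0]]]'
python3 - <<'E'
from h import *
snap("wrist","wrist9");go(box(0,0,.2))
E
```

```text
clock: 19.4
tool_pos: [0.4215, 0.0497, 0.2208]
tcp_rot: [0.533, 0.467, 0.53, -0.465]
ft_force: [-0.5, -0.1, -0.9]
gripper_width: -0.003
clock: 20.02
tool_pos: [0.4212, 0.0495, 0.218]
tcp_rot: [0.531, 0.466, 0.532, -0.466]
ft_force: [-0.0, -0.0, -0.6]
gripper_width: 0.001
t 20.075 tcp [0.4211 0.0495 0.218 ] F [-0.   0.1  1.1] w -0.002 tilt -1.0
shift tool mm [ 17.9 129.9  40.8] zdir -82.49
```

View pics/wrist9.png

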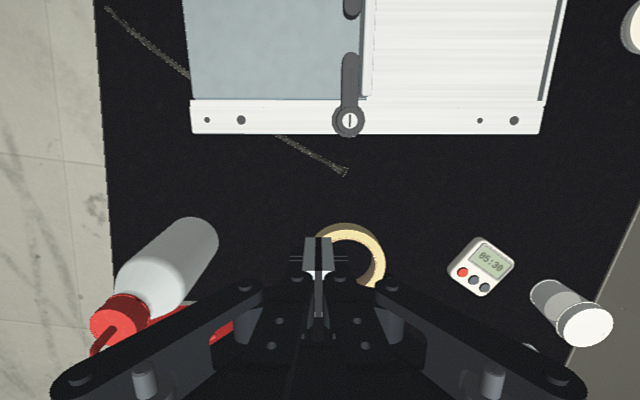

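```bash
python3 - <<'E'
from h import *
def inbox(p): 
    d=np.array(p[:2])-B;c,s=np.cos(YAW),np.sin(YAW);return np.array([c*d[0]+s*d[1],-s*d[0]+c*d[1]])*1000
def ang(n,rows,u0,u1):
    w=load(n);g=cv2.cvtColor(w["color"],cv2.COLOR_RGB2GRAY)
    P=[]
    for v in rows:
        # dark run: left lever edge against the light deck
        e=u0+np.diff(g[v,u0:u1].astype(float)).argmin()+.5;P.append(inbox(ray(w,e,v,.110)))
    P=np.array(P);k=np.polyfit(P[:,0],P[:,1],1);print(n,"lever edge slope from box x, deg",np.degrees(np.arctan(k[0])).round(2),"y of edge",P[:,1].mean().round(1),"sd",(P[:,1]-np.polyval(k,P[:,0])).std().round(2))
ang("wrist9",range(62,92,3),325,352)
ang("wrist8",range(222,252,3),343,366)
E
```

```text
wrist9 lever edge slope from box x, deg -0.66 y of edge 23.7 sd 0.23
wrist8 lever edge slope from box x, deg -0.29 y of edge 24.4 sd 0.14
```

```bash
python3 -c "
from rig import robot
print(robot.hand_in())"
```

```text
the job is handed in; nothing more can be done
None
```

The job is finished and handed in at about 20 s of robot time. I put the farthest of the three cups in the compartment, then pushed the lid shut and turned the far and near latches.

- **Cup:** I carried it upright and lowered it until it touched the floor with 6 N, then released it. The next picture showed it standing clear in the compartment. One 17.5 N force reading came up while stopping the descent, just above the floor. I couldn't explain it. It was gone at the next reading, and the cup's grip looked unchanged in the picture.
- **Lid:** It is at its stop. Another 3 mm of push raised the force from 5 to 15 N with no further movement.
- **Latches:** Both levers measure within 0.7° of the locked quarter turn, and their outer faces lie at y 23.7 mm (near) and 24.4 mm (far), against 23.5 mm expected. The far lever was measured right after it was locked. The last picture shows only its tip, still in line with the near one.
- **Other objects:** I didn't touch the wash bottle, timer or petri dish. The last picture shows the bottle and timer standing normally, but I made no before-and-after measurement of any of the three.
- **At hand-in:** The gripper was about 22 cm above the bench, touching nothing.

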